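# Isolate the test socket and pull its fuse carrier

## Robot

A 6-joint arm with a two-finger parallel gripper is mounted at the origin on the work surface. World frame = base frame: x ahead of the robot, y to its left, z up, the work surface at z = 0. Lengths are in m, angles in rad, forces in N, time in s.
With the tool pointing down it reaches from about 0.35 to 0.8 m from the base axis. Payload 7.3 kg.
Tool frame: the origin (TCP) lies midway between the tips of the shut fingers; the grasp point (between the pads) lies 19 mm behind it; z points along the fingers, y is the direction in which the jaws open and shut (so a half turn about z gives the same grasp; the last joint's range is limited). The gripper opens to 85 mm and grips with 20 to 120 N. Pads are 22 mm wide; open, the fingers measure 114 mm over their backs; the gripper's body (76 mm by 85 mm) begins 54 mm behind the grasp point. The pads swing forward as they close: fully open they stand 13 mm farther back than shut.
Start: joints at [-1.405, 0.342, 1.524, -0, 1.275, -0.146], TCP at [0.161, -0.5, 0.231] pointing down, gripper open.
Joint ranges: [-2.53, 2.53], [-0.77, 2.02], [0.04, 2.7], [-1, 4.14], [0.28, 2.66], [-3.11, 3.11]. Speed limits (rad/s): [2.57, 2.57, 3.14, 3.14, 3.14, 3.14].

## Interface

Orientations are given as a unit quaternion [w, x, y, z].
In Python, from rig import env gives the robot as it stands. Calls block until the motion is done:
- env.move_to(position, orientation): joint-space move of the TCP to a pose.
- env.movel(position, rot=None, v=0.15, stop_force=None): straight line of the TCP; rot=None keeps the orientation; v is the mean speed in m/s. With stop_force (N) it stops when the force on the tool has changed by that much, and returns True; else False.
- env.movej(angles): joint-space move.
- env.gripper_to(opening): finger opening in m; the grip force is fixed at half the most; returns when the fingers have stopped.
- env.pause(seconds).
- env.ik(position, orientation): joint angles nearest the present ones, or None.
- env.get_image(name): name is "side" or "top" or "wrist"; returns a dict with "pixels" (384x512x3 uint8, blue, green, red), "K" (3x3 intrinsics, pixels), "R" (3x3) and "t" (3): a world point X has camera coordinates R X + t. Camera axes: x right, y down, z forward; pixel columns grow to the right and rows downward; lengths in m; the calibration is good to about 2 mm. A picture is of the moment at which its call begins. There is no depth.
A pose or a line that the arm cannot do raises env.IKError and nothing moves.
- env.close_job(): hands the job in, once; it reports no verdict.
Readings, each from a call of its own:
- env.read_t(): time.
- env.read_qpos(): joint angles.
- env.read_dq(): joint speeds.
- env.read_effort(): joint torques, N m.
- env.read_tcp_pos(): TCP position.
- env.read_tool_rot(): TCP orientation.
- env.read_force(): force on the tool from outside, world axes, zero at the start.
- env.read_torque(): the same for the moment, N m.
- env.read_width(): finger opening in m.
Only numpy, scipy, OpenCV 4.12 (cv2) and the standard library are available. Lean on these libraries where they do the work, as an engineer would, in place of code of your own. Each camera call takes 0.05 s, during which the arm holds its last target.

## Task

Make the bayonet test socket dead for service: first swing the ball-ended isolator lever until it stands straight up, then pinch the fuse carrier's two opposed side catches together with the fingers and lift the carrier straight up out of its holder. Finish while still holding the carrier upright by its squeezed catches, in the air with its underside about 10 cm above the top of the holder; do not let go or put it down. Leave the lever straight up and the other parts on the bench undisturbed.

Things in the scene. Friction and masses are not known exactly. Their poses are not given: they have to be found in the camera images.
- lever (a joint): Angle of the isolator lever: 0 = straight up, negative = leaning to -x of lever_base, positive = to its +x; range -1.1 to 1.1 rad. It starts leaning to the negative side (0.45 to 0.95 rad). Stiff hinge (0.14 N m, about 1.4 N at the ball): it stays where it is left.
- lever_base: Lever base, bolted down: aluminium flange 110 (x) x 70 (y) x 6 mm with two dark steel round-topped cheeks (84 mm in x, 40 mm over both in y, top 87 mm above the bench) with white ticks, the long one straight up. Origin: centre of its underside, z up. The lever swings between them in the base's x-z plane. Position, yaw and side (left or right) vary.
- lever_pivot (a point): Lever hinge, 45 mm above the bench, on the lever base's origin axis; the hinge axis is the base's y.
- lever_knob (a point): Centre of the black ball (28 mm diameter) at the end of the lever's steel stem (10 mm thick), 105 mm from the hinge. It can be pinched from above with the fingers closing along the base's y and led round the arc.
- dock: Fuse holder, bolted down: grey plastic block 66 x 66 mm, 46 mm high, on an aluminium flange 100 (x) x 66 (y) x 6 mm, with an open well 50 (x) x 42 (y) mm, floor 10 mm above the bench. Origin: centre of its underside, z up. Ledges in its +y and -y walls hold down the carrier's lugs until both catches are squeezed. Position, yaw and side (left or right) vary.
- carrier: Fuse carrier (the cassette), loose: black plastic, 48 (x) x 40 (y) x 90 mm high, 0.11 to 0.20 kg, seated upright in the holder with the holder's axes, 1 mm play all round. Origin: centre of its underside, 10 mm above the bench when seated (top then at 100 mm). One steel side catch on its +y face, one on its -y face.
- carrier_grip (a point): Midway between the catches' finger pads, 70 mm above the carrier's underside (80 mm above the bench when seated): squeeze here from above along the carrier's y. Pads: 24 mm wide (x), 50 to 90 mm above the underside; 60 mm over both at rest, 47 mm fully squeezed, still 3.5 mm proud of the black body on each side.
- catch_a (a joint): Travel of the catch on the carrier's +y side: 0 = sprung out (latched), 0.0065 m = fully squeezed in. Spring 2 N at rest, 5.3 N fully in; the lug is free of the ledge beyond about 4.5 mm. Springs back when let go. A grip of 15 to 40 N squeezes both fully and carries the carrier.
- catch_b (a joint): The same for the catch on the carrier's -y side.
- socket: Bayonet test socket, bolted upright to the bench beyond the work: round, flange 90 mm diameter, knurled steel twist collar 62 mm diameter, 85 mm high in all. Origin: centre of its underside. Not to be handled.
- plug: Bystander, loose: cylindrical brass connector plug standing on end, 46 mm diameter, 62 mm high. Origin: centre of its underside.
- dust_cap: Bystander, loose: yellow plastic dust cap, 48 mm diameter, 20 mm high, open side up. Origin: centre of its underside.
- fuel_gauge: Bystander, loose: black round fuel pressure gauge, dial up, 60 mm diameter, 60 mm high. Origin: centre of its underside.
- tachometer: Bystander, loose: silver round tachometer housing, dial up, 82 mm diameter, 95 mm high. Origin: centre of its underside.

How it is judged:
On the way, in this order (a step that is already met when the one before it is completed fails the run):
1. the lever stands straight up, at rest, with the carrier still seated in its holder (value of joint lever between -0.12 and 0.12 rad and velocity of joint lever between -0.05 and 0.05 rad/s and z of carrier in the frame of dock below 0.014 m), for 0.3 s.
2. both catches are squeezed in while the carrier is still down in its holder (value of joint each of catch_a, catch_b above 0.0045 m and value of joint lever between -0.12 and 0.12 rad and z of carrier in the frame of dock below 0.02 m), for 0.1 s.
3. the carrier is lifted clear out of the holder with both catches squeezed (value of joint each of catch_a, catch_b above 0.0045 m and value of joint lever between -0.12 and 0.12 rad and z of carrier in the frame of dock above 0.06 m), for 0.1 s.
At the end, for the whole second after the job is handed in: Fingers hold the carrier still and upright (0.3 rad), underside 70 mm or more above the holder's top, both catches in 4.5 mm or more, touching no other object; lever within 0.12 rad of straight up; the four bystanders within 25 mm of their starts (value of joint each of catch_a, catch_b above 0.0045 m and value of joint lever between -0.12 and 0.12 rad and height (world z) of carrier above 0.116 m and angle between carrier's own z axis and vertical below 0.3 rad and linear speed of carrier below 0.03 m/s and contact force between the fingers and carrier above 2 N and contact force between carrier and dock below 0.05 N and contact force between carrier and socket below 0.05 N and contact force between carrier and plug below 0.05 N and contact force between carrier and dust_cap below 0.05 N and contact force between carrier and fuel_gauge below 0.05 N and contact force between carrier and tachometer below 0.05 N and distance of each of plug, dust_cap, fuel_gauge, tachometer from where it was at the start of the episode below 0.025 m); the arm keeps its last pose, push and grip.
It fails at once if the carrier is pulled from its holder while the lever is not straight up (z of carrier in the frame of dock above 0.022 m and not (value of joint lever between -0.2 and 0.2 rad)).
It fails at once if the brass plug is knocked about (distance of plug from where it was at the start of the episode above 0.04 m or angle between plug's own z axis and vertical above 0.5 rad).
It fails at once if the dust cap is knocked about (distance of dust_cap from where it was at the start of the episode above 0.04 m or angle between dust_cap's own z axis and vertical above 0.5 rad).
It fails at once if the fuel pressure gauge is knocked about (distance of fuel_gauge from where it was at the start of the episode above 0.04 m or angle between fuel_gauge's own z axis and vertical above 0.5 rad).
It fails at once if the tachometer is knocked about (distance of tachometer from where it was at the start of the episode above 0.04 m or angle between tachometer's own z axis and vertical above 0.5 rad).
It also fails if it takes over 51 s, if anything falls off the work surface, if the arm or the gripper's body presses on something with over 40 N, if the wrist force passes 120 N, or if a joint passes its speed limit or range.

## Working session

There is one attempt and no reset: what is moved stays moved. The work goes in short steps, each a Python script; the robot and the scene stay as the last script left them, time stands still between calls to the robot, and variables do not carry over. Pictures are saved under pics/ and viewed, and the job is handed in when it is done.

```bash
ls; mkdir -p pics
python3 - <<'E'
from rig import env
import cv2,json,numpy as np
for n in ("top","side","wrist"):
    im=env.get_image(n); cv2.imwrite(f"pics/{n}0.png",im["pixels"])
    print(n,np.round(im["K"],1).tolist(),np.round(im["R"],4).tolist(),np.round(im["t"],4).tolist())
    np.savez(f"{n}0.npz",**im)
print(env.read_t(),env.read_width(),env.read_tool_rot())
E
```

```text
pics
top [[384.3, 0.0, 255.8], [0.0, 384.3, 187.5], [0.0, 0.0, 1.0]] [[-0.0221, -0.9996, -0.0174], [-0.9985, 0.023, -0.0506], [0.051, 0.0162, -0.9986]] [0.0301, 0.6567, 1.2589]
side [[472.4, 0.0, 257.2], [0.0, 472.4, 191.4], [0.0, 0.0, 1.0]] [[-0.9816, -0.1912, -0.0], [-0.1239, 0.636, -0.7617], [0.1456, -0.7476, -0.6479]] [0.6513, 0.1749, 1.1726]
wrist [[271.1, 0.0, 251.3], [0.0, 271.1, 187.3], [0.0, 0.0, 1.0]] [[0.3069, -0.9517, 0.0], [-0.9094, -0.2932, 0.2951], [-0.2808, -0.0906, -0.9555]] [-0.5246, -0.0377, 0.3777]
0.15 0.08546084009294332 [-5.86568137e-04  9.87874104e-01  1.55255948e-01 -1.44448562e-05]
```

View pics/top0.png

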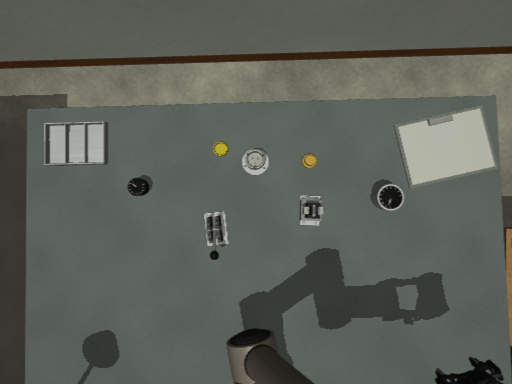

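View pics/side0.png

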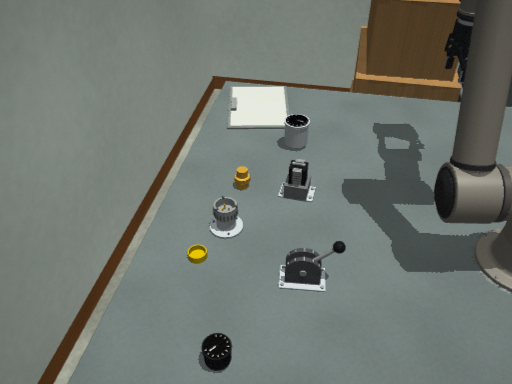

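The top view shows the lever base at about (216,228) with its ball at (214,255), so it leans towards the robot. The fuse holder is at (311,210). I'll enlarge both regions.

Run:
```python
import cv2,numpy as np
t=cv2.imread("pics/top0.png"); s=cv2.imread("pics/side0.png")
a=cv2.resize(t[195:270,185:245],None,fx=6,fy=6,interpolation=cv2.INTER_CUBIC)
b=cv2.resize(t[185:235,285:340],None,fx=6,fy=6,interpolation=cv2.INTER_CUBIC)
b=cv2.copyMakeBorder(b,0,a.shape[0]-b.shape[0],0,0,cv2.BORDER_CONSTANT)
cv2.imwrite("pics/topcrop.png",np.hstack([a,b]))
a=cv2.resize(s[230:300,270:355],None,fx=4.5,fy=4.5,interpolation=cv2.INTER_CUBIC)
b=cv2.resize(s[150:210,265:330],None,fx=4.5,fy=4.5,interpolation=cv2.INTER_CUBIC)
b=cv2.copyMakeBorder(b,0,a.shape[0]-b.shape[0],0,0,cv2.BORDER_CONSTANT)
cv2.imwrite("pics/sidecrop.png",np.hstack([a,b]))
```

```text
(no output)
```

View pics/topcrop.png

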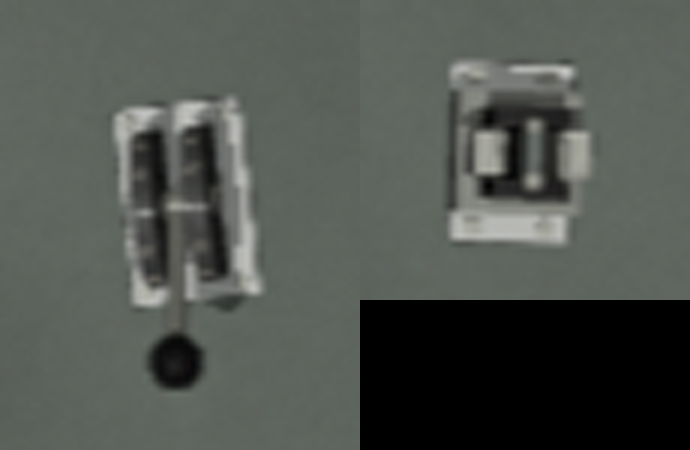

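View pics/sidecrop.png

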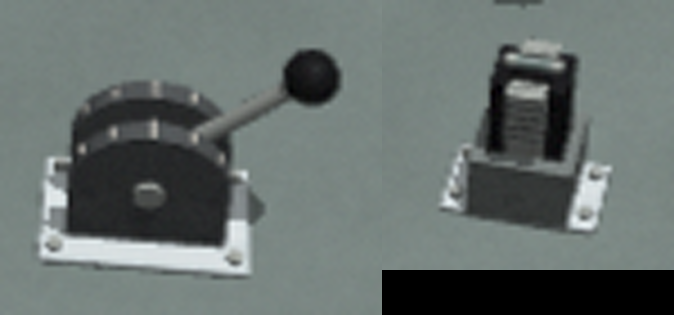

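```bash
cat > h.py <<'E'
import numpy as np,cv2
from scipy.spatial.transform import Rotation as Rot
def ray(im,uv):
    K,R,t=im["K"],im["R"],im["t"]
    d=R.T@np.linalg.solve(K,np.array([uv[0],uv[1],1.0])); return -R.T@t,d/np.linalg.norm(d)
def plane(im,uv,z):
    o,d=ray(im,uv); return o+d*(z-o[2])/d[2]
def proj(im,X):
    p=im["K"]@(im["R"]@np.asarray(X,float)+im["t"]); return p[:2]/p[2]
def tri(ims,uvs):
    A=np.zeros((3,3));b=np.zeros(3)
    for im,uv in zip(ims,uvs):
        o,d=ray(im,uv);P=np.eye(3)-np.outer(d,d);A+=P;b+=P@o
    X=np.linalg.solve(A,b); return X,[np.linalg.norm(np.round(proj(im,X)-uv,2)) for im,uv in zip(ims,uvs)]
def down(yaw):
    # tool z down, tool y axis (jaw) along world dir yaw+90deg ; tool x along yaw
    x=np.array([np.cos(yaw),np.sin(yaw),0]);z=np.array([0,0,-1.]);y=np.cross(z,x)
    q=Rot.from_matrix(np.stack([x,y,z],1)).as_quat(); return np.array([q[3],q[0],q[1],q[2]])
def cnts(mask):
    return sorted(cv2.findContours(mask.astype(np.uint8),cv2.RETR_EXTERNAL,cv2.CHAIN_APPROX_NONE)[0],key=cv2.contourArea,reverse=True)
E
python3 - <<'E'
from h import *
T=np.load("top0.npz");S=np.load("side0.npz")
t=T["pixels"].astype(int);s=S["pixels"].astype(int)
def knob(p,x0,x1,y0,y1,th):
    m=np.zeros(p.shape[:2],bool);m[y0:y1,x0:x1]=p[y0:y1,x0:x1].max(2)<th
    c=cnts(m)[0];M=cv2.moments(c);print(cv2.contourArea(c),cv2.minEnclosingCircle(c));return np.array([M["m10"]/M["m00"],M["m01"]/M["m00"]])
kt=knob(t,205,225,246,265,60);ks=knob(s,330,350,236,260,60)
X,e=tri([T,S],[kt,ks]);print(kt,ks,"knob",X,e)
def flange(p,x0,x1,y0,y1,th):
    m=np.zeros(p.shape[:2],bool);m[y0:y1,x0:x1]=p[y0:y1,x0:x1].min(2)>th
    pts=np.argwhere(m)[:,::-1].astype(np.float32)
    w=np.array([plane(T,q,0.006)[:2] for q in pts],np.float32)
    return cv2.minAreaRect(w),len(w)
print(flange(t,195,240,200,250,140)); print(flange(t,290,335,190,232,150))
# corners, dock, from crop
for n,(u,v) in {"TL":(452,63),"TR":(575,67),"BR":(567,242),"BL":(451,238)}.items():
    print(n,plane(T,((u-360)/6+285,v/6+185),.006))
for n,(u,v) in {"TL":(115,112),"TR":(238,97),"BR":(260,290),"BL":(135,305)}.items():
    print(n,plane(T,(u/6+185,v/6+195),.006))
for n,uv in dict(plug=(309,160),cap=(220,149),gauge=(138,186),tach=(390,197),sock=(256,161)).items(): print(n,plane(T,uv,0.05))
E
```

```text
55.0 ((214.0, 254.72222900390625), 4.722316265106201)
98.5 ((338.56976318359375, 246.94186401367188), 6.111673355102539)
[214.         254.84848485] [338.60744501 246.85279188] knob [0.45003807 0.14550344 0.11536301] [np.float64(0.02), np.float64(0.02)]
(((0.5251013040542603, 0.15318432450294495), (0.10764245688915253, 0.06794155389070511), 5.493196964263916), 146)
(((0.5785543322563171, -0.1665436178445816), (0.0731232538819313, 0.09347591549158096), 88.40056610107422), 116)
TL [ 0.62760246 -0.13244844  0.006     ]
TR [ 0.62383565 -0.20060688  0.006     ]
BR [ 0.52706245 -0.19322071  0.006     ]
BL [ 0.53063488 -0.12918317  0.006     ]
TL [0.57411182 0.19022853 0.006     ]
TR [0.58095197 0.12141954 0.006     ]
BR [0.47384159 0.11112294 0.006     ]
BL [0.46699033 0.18073643 0.006     ]
plug [ 0.74067926 -0.15931457  0.05      ]
cap [0.7836605  0.12865322 0.05      ]
gauge [0.66919762 0.39780342 0.05      ]
tach [ 0.61507311 -0.41521372  0.05      ]
sock [0.74157891 0.0123352  0.05      ]
```

Run:
```python
from rig import env
from h import *
for p,y,n in (((0.53,-0.165,0.30),-0.05,"wd"),((0.45,0.146,0.28),0.093,"wl")):
    env.move_to(p,down(y)); im=env.get_image("wrist"); cv2.imwrite(f"pics/{n}.png",im["pixels"]); np.savez(n+".npz",**im)
    print(env.read_t(),env.read_tcp_pos(),env.read_qpos().round(2),env.read_force().round(1))
```

```text
2.025 [ 0.52964259 -0.16589079  0.29982863] [-0.44  0.36  1.31 -0.    1.47  1.18] [-0.1 -0.7 -0.3]
3.3 [0.45072012 0.14500972 0.28005413] [ 0.15  0.21  1.57 -0.    1.36  1.63] [ 0.3 -0.2  0.7]
```

View pics/wd.png

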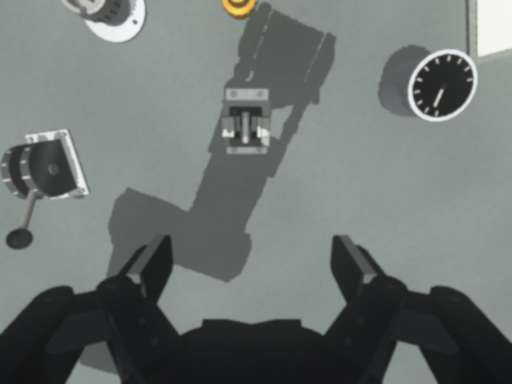

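View pics/wl.png

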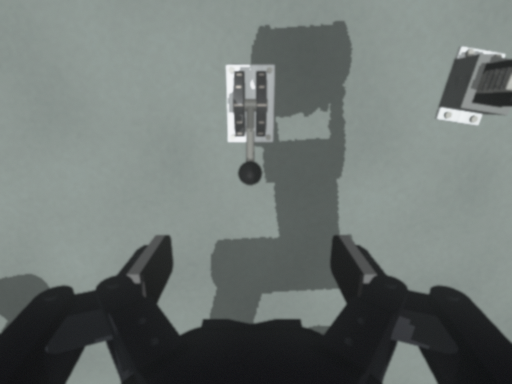

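Both wrist views look aligned. The lever base is at (250,104) with its ball at (250,173), and the holder is at (246,121). I'll refine both positions from these views.

Run:
```python
from h import *
T=np.load("top0.npz");S=np.load("side0.npz");L=np.load("wl.npz");D=np.load("wd.npz")
p=L["pixels"].astype(int)
m=np.zeros(p.shape[:2],bool);m[160:187,238:264]=p[160:187,238:264].max(2)<60
c=cnts(m)[0];(u,v),r=cv2.minEnclosingCircle(c);M=cv2.moments(c);k=np.array([M["m10"]/M["m00"],M["m01"]/M["m00"]]);print(k,(u,v),r)
X,e=tri([T,S,L],[(214,254.85),(338.6,246.85),k]);print("knob",X,e,"C",(-L["R"].T@L["t"]).round(3))
m=np.zeros(p.shape[:2],bool);m[55:150,215:285]=p[55:150,215:285].min(2)>140
w=np.array([plane(L,q,0.006)[:2] for q in np.argwhere(m)[:,::-1]],np.float32);print("base",cv2.minAreaRect(w))
p=D["pixels"].astype(int)
a=cv2.resize(D["pixels"][75:165,205:290],None,fx=7,fy=6.6,interpolation=cv2.INTER_CUBIC);cv2.imwrite("pics/wdc.png",a)
a=cv2.resize(L["pixels"][55:190,205:295],None,fx=4,fy=4,interpolation=cv2.INTER_CUBIC);cv2.imwrite("pics/wlc.png",a)
```

```text
[249.82153846 172.40769231] (249.6504364013672, 172.3760986328125) 10.709378242492676
knob [0.44995168 0.14600419 0.11581342] [np.float64(0.18248287590894657), np.float64(0.08544003745317531), np.float64(0.5597320787662612)] C [0.526 0.153 0.421]
base ((0.5246222615242004, 0.15458741784095764), (0.13138940930366516, 0.10542652755975723), 5.2554473876953125)
```

View pics/wdc.png

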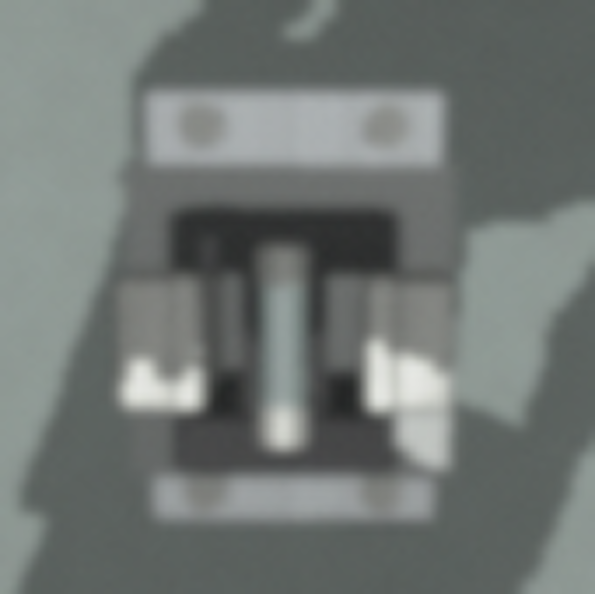

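View pics/wlc.png

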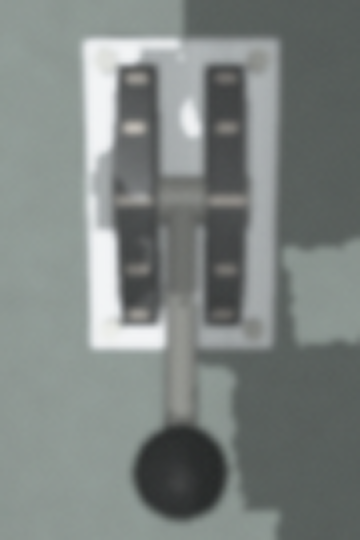

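Run:
```python
from h import *
L=np.load("wl.npz");D=np.load("wd.npz")
f=lambda u,v,s,o:((u+.5)/s[0]-.5+o[0],(v+.5)/s[1]-.5+o[1])
def rep(n,im,cs,s,o,z):
    P=np.array([plane(im,f(*c,s,o),z)[:2] for c in cs]);TL,TR,BR,BL=P
    d=(TL+TR-BL-BR)/2; d2=(TL+BL-TR-BR)/2
    print(n,"c",P.mean(0).round(4),"yaw",np.arctan2(d[1],d[0]).round(4),np.arctan2(-d2[0],d2[1]).round(4),"size",np.linalg.norm(d).round(4),np.linalg.norm(d2).round(4))
rep("base",L,[(83,38),(280,38),(275,350),(90,350)],(4,4),(205,55),.006)
rep("ticks top(z.087)",L,[(115,199),(246,199),(246,205),(113,205)],(4,4),(205,55),.087)
rep("dock",D,[(145,91),(445,91),(432,521),(153,521)],(7,6.6),(205,75),.006)
rep("padstop",D,[(120,277),(452,277),(452,410),(121,410)],(7,6.6),(205,75),.1)
rep("blocktop",D,[(127,168),(456,168),(450,475),(136,475)],(7,6.6),(205,75),.046)
```

```text
base c [0.5242 0.1532] yaw 0.0942 0.092 size 0.1092 0.0699
ticks top(z.087) c [0.5239 0.1536] yaw -0.082 0.092 size 0.0017 0.039
dock c [ 0.5777 -0.1612] yaw -0.0615 -0.0509 size 0.0991 0.0646
padstop c [ 0.5781 -0.1613] yaw -0.0534 -0.0509 size 0.0243 0.0583
blocktop c [ 0.5777 -0.1615] yaw -0.0514 -0.0509 size 0.0645 0.0653
```

```bash
cat >> h.py <<'E'
B=np.array([0.5241,0.1533]);BY=0.0930
DK=np.array([0.5779,-0.1613]);DY=-0.0515
def knobpos(a,r=0.105):
    return np.array([B[0]+r*np.sin(a)*np.cos(BY),B[1]+r*np.sin(a)*np.sin(BY),0.045+r*np.cos(a)])
E
python3 - <<'E'
from rig import env
from h import *
a0=-0.81
k=knobpos(a0);print(k)
env.movel(k+[0,0,-0.017+0.05],rot=down(BY),v=0.15)
print("hit",env.movel(k+[0,0,-0.017],v=0.08,stop_force=8))
env.gripper_to(0.026)
print("w",env.read_width(),env.read_force().round(1),env.read_tcp_pos().round(4))
im=env.get_image("side");cv2.imwrite("pics/grip1.png",cv2.resize(im["pixels"][190:320,240:400],None,fx=4,fy=4))
im=env.get_image("wrist");cv2.imwrite("pics/grip1w.png",im["pixels"])
print(env.read_t())
E
```

```text
[0.44837849 0.14623753 0.11739734]
hit False
w 0.0261496830989957 [-1.4  3.3  3.1] [0.4483 0.1467 0.1006]
5.7833
```

View pics/grip1.png

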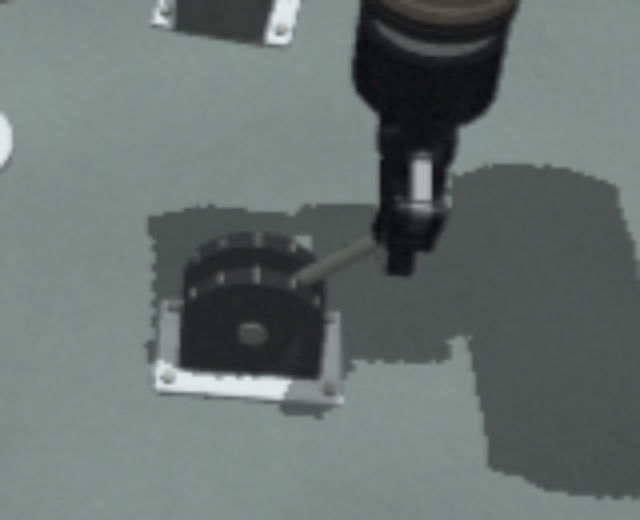

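View pics/grip1w.png

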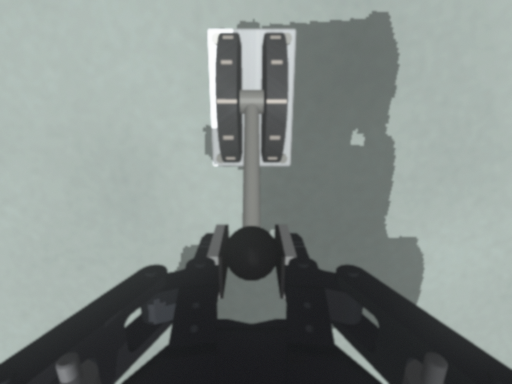

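The wrist view shows the ball at (251,252), centred between the pads. The measured width of 26 mm is no more than the setpoint, so I'll close further for a firm grip and then lead the ball round the arc.

Run:
```python
from rig import env
from h import *
a0=-0.81
env.gripper_to(0.015)
print("w",env.read_width(),env.read_force().round(1))
for a in np.linspace(a0,0.0,8)[1:]:
    hit=env.movel(knobpos(a)+[0,0,-0.017],v=0.08,stop_force=40)
    print(round(a,2),hit,env.read_width().round(4),env.read_force().round(1))
    if hit: break
im=env.get_image("side");cv2.imwrite("pics/up1.png",cv2.resize(im["pixels"][170:320,230:390],None,fx=4,fy=4))
print(env.read_t())
```

```text
w 0.025032467728264493 [-3.   5.2  3.3]Traceback (most recent call last):
  File "<stdin>", line 8, in <module>
AttributeError: 'float' object has no attribute 'round'
```

Run:
```python
from rig import env
from h import *
for a in np.linspace(-0.81,0.0,8)[1:]:
    hit=env.movel(knobpos(a)+[0,0,-0.017],v=0.08,stop_force=40)
    print(round(a,2),hit,round(env.read_width(),4),env.read_force().round(1))
    if hit: break
im=env.get_image("side");cv2.imwrite("pics/up1.png",cv2.resize(im["pixels"][170:320,230:390],None,fx=4,fy=4))
im=env.get_image("wrist");cv2.imwrite("pics/up1w.png",im["pixels"])
print(env.read_t())
```

```text
-0.69 False 0.0249 [-2.3  4.9 -0.9]
-0.58 False 0.0249 [-0.4  4.9 -1.2]
-0.46 False 0.0249 [ 4.9  7.  -9.9]
-0.35 False 0.0242 [  5.3   6.3 -14.4]
-0.23 False 0.0148 [ 0.7 -0.2 -0.6]
-0.12 False 0.015 [-0.3  0.4 -0.2]
0.0 False 0.015 [-0.2 -0.2  0.2]
8.45
```

View pics/up1.png

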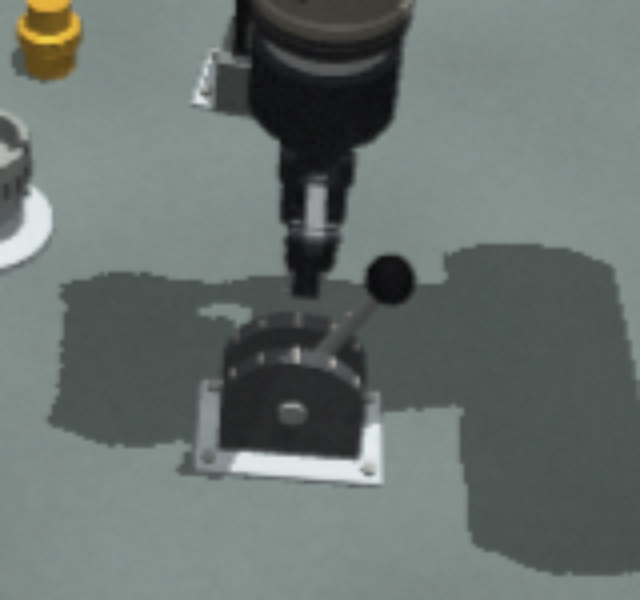

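View pics/up1w.png

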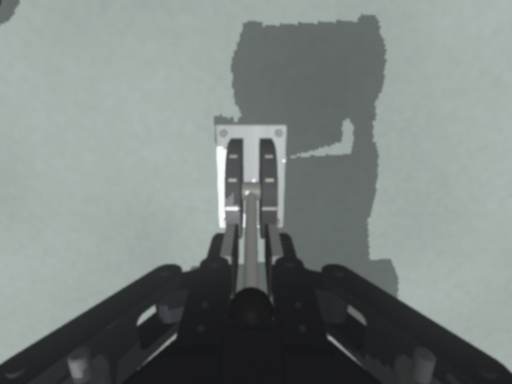

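The pads slipped off at about -0.35 rad because they held the ball off-centre (25 mm chord). I'll back off, locate the ball again and grip lower.

Run:
```python
from rig import env
from h import *
p=env.read_tcp_pos()
env.movel(p+[0,0,0.05],v=0.15); env.gripper_to(0.06)
env.movel([0.40,0.142,0.25],v=0.3)
ims={n:env.get_image(n) for n in ("side","top","wrist")}
print(env.read_t())
for n,im in ims.items(): cv2.imwrite(f"pics/m_{n}.png",im["pixels"]);np.savez(f"m_{n}.npz",**im)
k0=knobpos(-0.5)
for n,im in ims.items():
    u,v=proj(im,k0); h=20; u0,v0=int(u)-h,int(v)-h
    if not(0<u0<470 and 0<v0<340): continue
    c=im["pixels"][v0:v0+2*h,u0:u0+2*h]; m=c.max(2)<60
    for ct in cnts(m)[:3]:
        (x,y),r=cv2.minEnclosingCircle(ct); print(n,(u,v),x+u0,y+v0,r,cv2.contourArea(ct))
```

```text
10.2
side (np.float64(328.71390567184847), np.float64(239.57440748668571)) 327.1363639831543 239.8636360168457 6.240795612335205 103.5
side (np.float64(328.71390567184847), np.float64(239.57440748668571)) 308.5 252.5 3.5356338024139404 15.0
side (np.float64(328.71390567184847), np.float64(239.57440748668571)) 316.5 257.25 3.5795552730560303 12.0
top (np.float64(211.9050414276571), np.float64(247.69210993764645)) 214.5 238.7083330154419 12.543427467346191 163.0
top (np.float64(211.9050414276571), np.float64(247.69210993764645)) 227.5 243.5 16.568140029907227 43.0
top (np.float64(211.9050414276571), np.float64(247.69210993764645)) 228.5 263.5 2.9155757427215576 6.0
wrist (np.float64(251.4029802720061), np.float64(105.58146508315313)) 251.90319633483887 100.78419208526611 15.986412048339844 673.0
```

View pics/m_wrist.png

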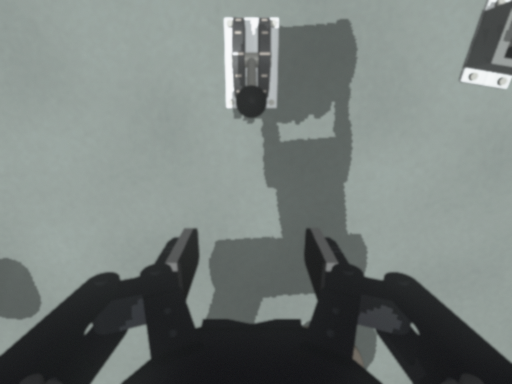

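View pics/m_top.png

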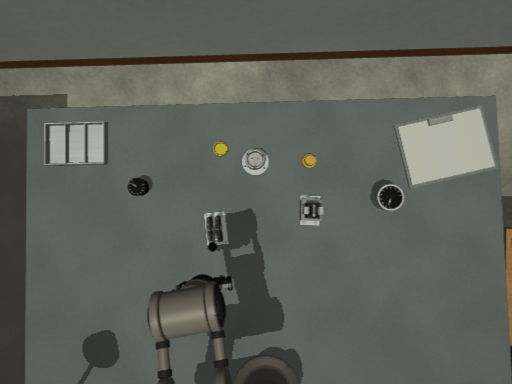

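The wrist view shows the ball at (252,101), the top view at about (212,246), and the side view at (327,240).

Run:
```python
from h import *
I=[np.load(f"m_{n}.npz") for n in ("side","wrist","top")]
X,e=tri(I,[(327.3,239.8),(251.9,101.5),(212.3,246.5)]);print(X,e)
X2,e2=tri(I[:2],[(327.3,239.8),(251.9,101.5)]);print(X2,e2)
h=(X[:2]-B)@[np.cos(BY),np.sin(BY)];l=(X[:2]-B)@[-np.sin(BY),np.cos(BY)]
print("ang",np.arctan2(h,X[2]-.045),np.hypot(h,X[2]-.045),"lat",l)
print(knobpos(-.42),knobpos(-.45))
```

```text
[0.47724682 0.14805311 0.13514143] [np.float64(0.14142135623730953), np.float64(0.5860034129593444), np.float64(0.13152946437965907)]
[0.47722849 0.14850962 0.13572608] [np.float64(0.1216552506059644), np.float64(0.3125699921617557)]
ang -0.48182556517658687 0.10172248710278693 lat -0.0008731510765979486
[0.48147017 0.14932396 0.14087434] [0.47862598 0.14905868 0.13954695]
```

Run:
```python
from rig import env
from h import *
a0=-0.47; off=np.array([0,0,-0.026])
k=knobpos(a0);print(k)
env.movel(k+off+[0,0,0.06],v=0.2)
print("hit",env.movel(k+off,v=0.08,stop_force=8))
env.gripper_to(0.015)
print("w",env.read_width(),env.read_force().round(1),env.read_tcp_pos().round(4))
im=env.get_image("side");cv2.imwrite("pics/grip2.png",cv2.resize(im["pixels"][170:320,230:390],None,fx=4,fy=4))
print(env.read_t())
```

```text
[0.47675244 0.14888394 0.13861467]
hit False
w 0.025590733884079328 [-2.3  2.4  5.3] [0.4768 0.1493 0.1132]
12.2667
```

View pics/grip2.png

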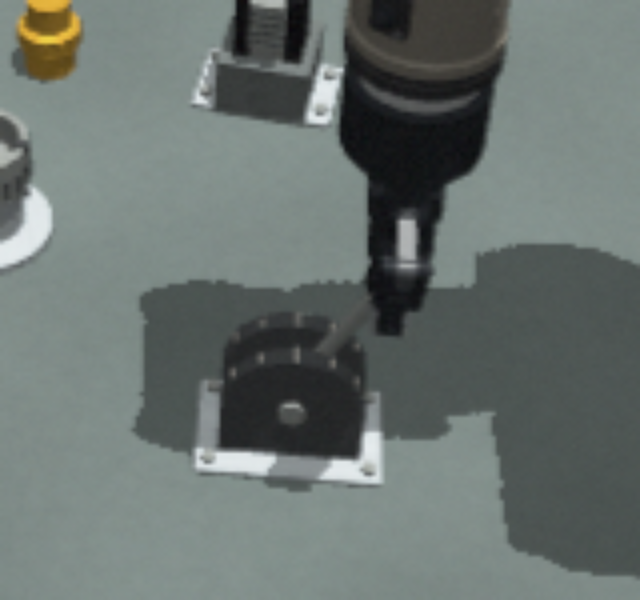

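Run:
```python
from rig import env
from h import *
off=np.array([0,0,-0.026]); corr=0.0
for a in np.linspace(-0.47,0.0,11)[1:]:
    rad=np.array([np.sin(a)*np.cos(BY),np.sin(a)*np.sin(BY),np.cos(a)])
    env.movel(knobpos(a)+off+corr*rad,v=0.08)
    F=env.read_force();w=env.read_width();fr=F@rad
    print(round(a,2),round(w,4),F.round(1),round(fr,1),round(corr*1e3,1))
    corr+=np.clip(fr*0.0002,-.0015,.0015)
    if w<0.0225: break
im=env.get_image("side");cv2.imwrite("pics/up2.png",cv2.resize(im["pixels"][170:320,230:390],None,fx=4,fy=4))
print(env.read_t())
```

```text
-0.42 0.0252 [-3.4  2.8  6.6] 7.3 0.0
-0.38 0.0252 [ 2.6  5.1 -6.8] -7.4 1.5
-0.33 0.0252 [-3.4  4.8  3.3] 4.1 -0.0
-0.28 0.025 [-0.8  5.9 -2.4] -2.2 0.8
-0.24 0.0254 [-0.6  5.3 -1.3] -1.2 0.3
-0.19 0.0252 [-2.1  4.8 -0. ] 0.3 0.1
-0.14 0.0256 [-1.2  3.7  0.6] 0.7 0.2
-0.09 0.0249 [-1.4  5.3 -1.1] -1.0 0.3
-0.05 0.0251 [-0.9  4.3 -1.1] -1.1 0.1
0.0 0.0252 [-0.2  4.4 -2.8] -2.8 -0.1
14.8167
```

View pics/up2.png

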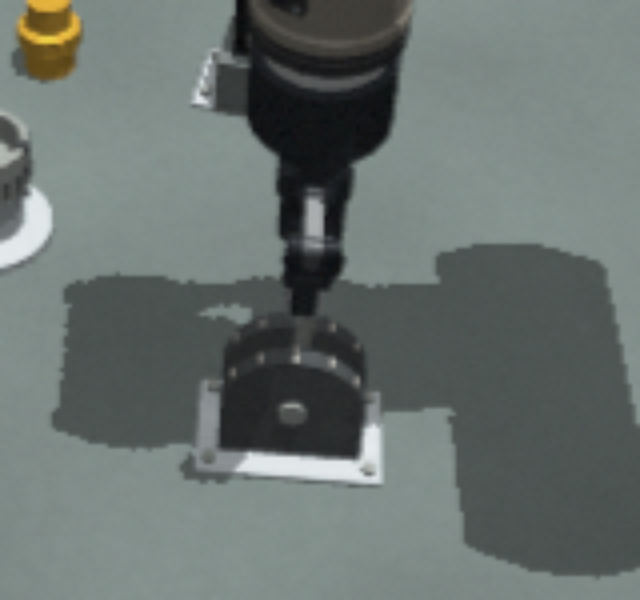

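The stem now stands in line with the long tick. I'll release, back straight off and measure the lever angle.

Run:
```python
from rig import env
from h import *
env.pause(0.3); env.gripper_to(0.085)
p=env.read_tcp_pos()
env.movel(p+[0,0,0.09],v=0.15)
env.move_to([0.47,0.0,0.30],down(-0.05))
ims={n:env.get_image(n) for n in ("side","top","wrist")}
print(env.read_t())
for n,im in ims.items(): cv2.imwrite(f"pics/n_{n}.png",im["pixels"]);np.savez(f"n_{n}.npz",**im)
k0=knobpos(0); P=[]
for n,im in ims.items():
    u,v=proj(im,k0); h=14; u0,v0=int(round(u))-h,int(round(v))-h
    print(n,u,v)
cv2.imwrite("pics/n_crop.png",np.hstack([cv2.resize(ims["side"]["pixels"][200:300,260:360],(500,500),interpolation=cv2.INTER_CUBIC),cv2.resize(ims["top"]["pixels"][195:255,185:245],(300,500))]))
```

```text
17.3917
side 306.21058174927526 233.85154554981224
top 209.4843102143577 231.15489473565955
wrist 104.31863994726842 131.83691752128993
```

View pics/n_crop.png

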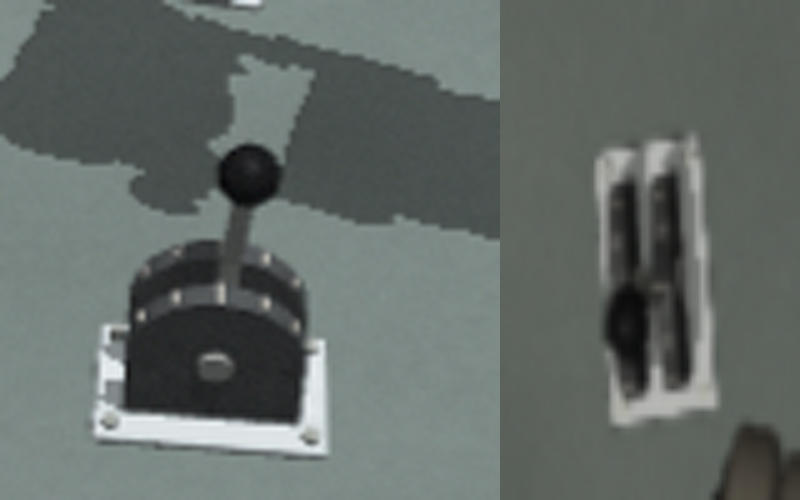

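View pics/n_wrist.png

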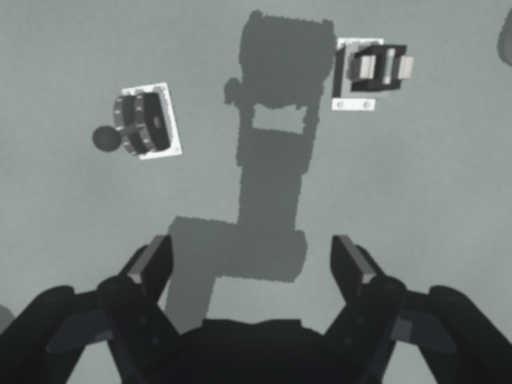

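Run:
```python
from h import *
I=[np.load(f"n_{n}.npz") for n in ("side","wrist")]
uv=[]
for im,(u,v),h,th in zip(I,[(309.8,234.8),(107,138)],(10,17),(45,70)):
    c=im["pixels"][int(v)-h:int(v)+h,int(u)-h:int(u)+h]; ct=cnts(c.max(2)<th)[0]
    (x,y),r=cv2.minEnclosingCircle(ct);M=cv2.moments(ct);uv.append((M["m10"]/M["m00"]+int(u)-h,M["m01"]/M["m00"]+int(v)-h));print(uv[-1],x+int(u)-h,y+int(v)-h,r,cv2.contourArea(ct))
X,e=tri(I,uv);print(X,e)
h=(X[:2]-B)@[np.cos(BY),np.sin(BY)];print("ang",np.arctan2(h,X[2]-.045),np.hypot(h,X[2]-.045))
for a in (0,-.05,-.1,-.15): print(a,[proj(im,knobpos(a)).round(1).tolist() for im in I])
```

```text
(309.3838383838384, 234.67508417508418) 309.384614944458 234.89743614196777 6.114773273468018 99.0
(118.07999999999998, 139.42666666666668) 117.0 139.04999923706055 5.050100803375244 12.5
[0.51595374 0.14505367 0.14068593] [np.float64(0.630317380372777), np.float64(1.312173768980313)]
ang -0.09250598493001545 0.09609680273228806
0 [[306.2, 233.9], [104.3, 131.8]]
-0.05 [[308.6, 234.1], [105.9, 136.8]]
-0.1 [[311.0, 234.4], [107.5, 141.7]]
-0.15 [[313.3, 234.7], [109.3, 146.4]]
```

The lever reads about -0.065 rad in both the side and wrist views. That is within tolerance, but correcting it is cheap, so I'll pinch the ball again and bring it to 0.

Run:
```python
from rig import env
from h import *
off=np.array([0,0,-0.026]); a0=-0.065
env.move_to(knobpos(a0)+off+[0,0,0.09],down(BY))
print(env.movel(knobpos(a0)+off,v=0.12,stop_force=10))
env.gripper_to(0.015); print(round(env.read_width(),4),env.read_force().round(1))
for a in (-0.03,0.005):
    env.movel(knobpos(a)+off,v=0.05); print(round(env.read_width(),4),env.read_force().round(1))
env.pause(0.3); env.gripper_to(0.085)
env.movel(knobpos(0)+off+[0,0,0.09],v=0.15)
env.move_to([0.53,-0.165,0.25],down(DY))
I={n:env.get_image(n) for n in ("side","wrist","top")}
for n,im in I.items(): cv2.imwrite(f"pics/q_{n}.png",im["pixels"]);np.savez(f"q_{n}.npz",**im)
im=I["side"];ct=cnts(im["pixels"][224:246,296:320].max(2)<45)[0];M=cv2.moments(ct);print("knob side",M["m10"]/M["m00"]+296,M["m01"]/M["m00"]+224,cv2.contourArea(ct))
for a in (-.1,-.05,0,.05): print(a,proj(im,knobpos(a)).round(1))
print(env.read_t())
```

```text
False
0.0256 [-1.7  2.7  5.4]
0.0252 [-1.9  3.4  4.8]
0.0252 [-2.   2.5  6. ]
knob side 305.6399286987522 234.37076648841355 93.5
-0.1 [311.  234.4]
-0.05 [308.6 234.1]
0 [306.2 233.9]
0.05 [303.8 233.7]
23.1667
```

View pics/q_wrist.png

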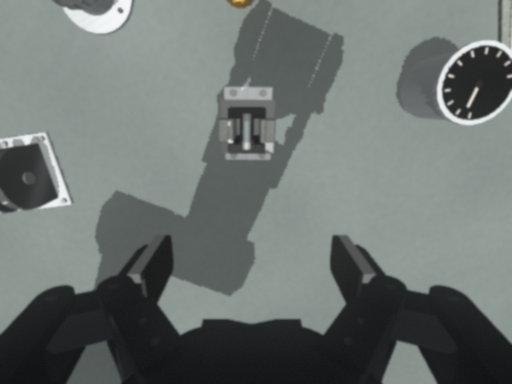

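View pics/q_side.png

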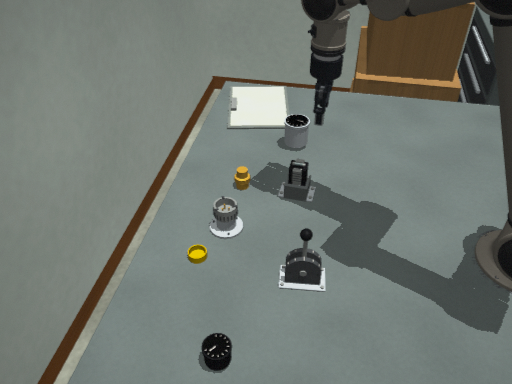

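The lever is upright: the ball is at (305.6,234.4) in the side view, which is about +0.01 rad. The holder is undisturbed, with the wrist view centred near (248,124). Next I'll lower over the catches and squeeze.

Run:
```python
from rig import env
from h import *
g=np.array([DK[0],DK[1],0.058])
env.movel(g+[0,0,0.09],rot=down(DY),v=0.15)
print("hit",env.movel(g,v=0.08,stop_force=8))
print(env.read_force().round(1),env.read_tcp_pos().round(4))
env.gripper_to(0.040)
print("w",env.read_width(),env.read_force().round(1))
env.pause(0.3)
im=env.get_image("wrist");cv2.imwrite("pics/sq.png",im["pixels"])
im=env.get_image("side");cv2.imwrite("pics/sqs.png",cv2.resize(im["pixels"][110:220,240:360],None,fx=5,fy=5))
print("w",env.read_width(),env.read_force().round(1),env.read_torque().round(2),env.read_t())
```

```text
hit False
[-0.1 -0.1  0.4] [ 0.5783 -0.1615  0.0586]
w 0.041240479167709294 [-2.3  3.3 14.2]
w 0.04069898195506425 [-2.2  3.8 13.3] [0.58 0.47 0.02] 26.2417
```

View pics/sq.png

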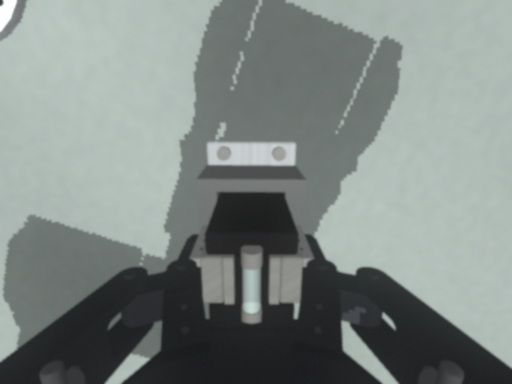

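View pics/sqs.png

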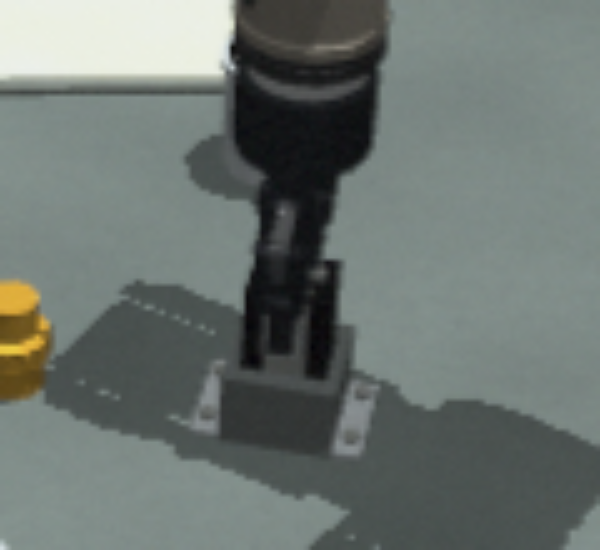

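The squeeze is symmetric, with the steel pads at x 200–235 and 268–302 against the body. I'll firm the grip slightly and lift in stages, watching the force.

Run:
```python
from rig import env
from h import *
env.gripper_to(0.036); print("w",round(env.read_width(),4),env.read_force().round(1)); env.pause(0.2)
p=env.read_tcp_pos()
for dz in (0.006,0.02,0.07,0.136):
    hit=env.movel([DK[0],DK[1],0.058+dz],v=0.06,stop_force=30)
    print(dz,hit,round(env.read_width(),4),env.read_force().round(1),env.read_tcp_pos().round(4))
    if hit: break
env.pause(0.3)
I={n:env.get_image(n) for n in ("side","wrist","top")}
for n,im in I.items(): cv2.imwrite(f"pics/z_{n}.png",im["pixels"])
cv2.imwrite("pics/z_crop.png",cv2.resize(I["side"]["pixels"][80:220,230:380],None,fx=4,fy=4))
print(env.read_t(),env.read_force().round(1))
```

```text
w 0.0407 [-3.2  3.3 13.8]
0.006 False 0.0402 [-0.4 -0.  -2.6] [ 0.578  -0.1614  0.0641]
0.02 False 0.0403 [-0.2  0.2 -1.3] [ 0.5779 -0.1613  0.0784]
0.07 False 0.0403 [-0.5 -0.1 -2.4] [ 0.5776 -0.1612  0.1276]
0.136 False 0.0403 [ 0.2  0.1 -2.1] [ 0.5777 -0.1612  0.1935]
29.975 [-0.5  0.1 -1.5]
```

View pics/z_crop.png

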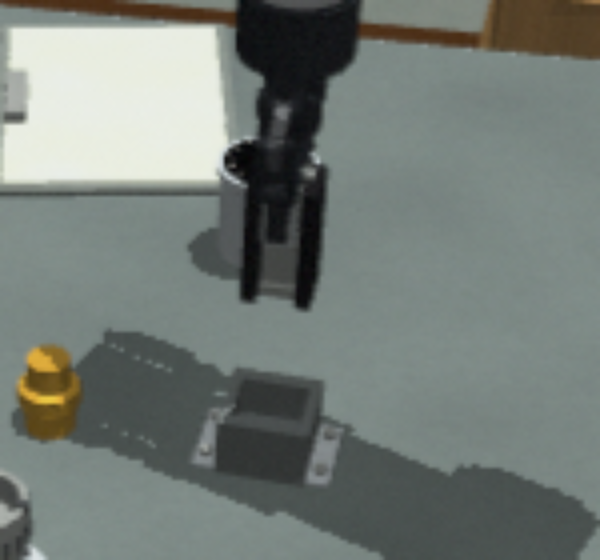

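View pics/z_wrist.png

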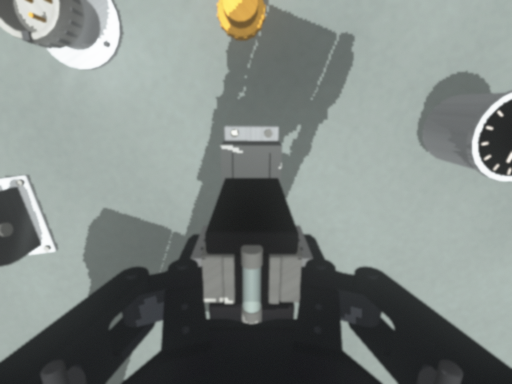

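View pics/z_side.png

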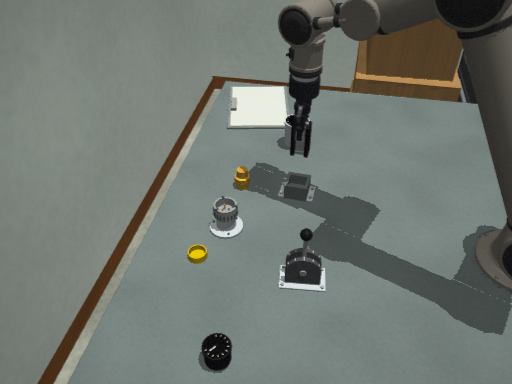

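The carrier came out cleanly. It hangs upright in the side view, with its bottom near (299,156), above the empty holder. The lever still stands up and the bystanders are where they were. One height check, then I'll hand in.

Run:
```python
from rig import env
from h import *
im=env.get_image("side");T=env.get_image("top")
c,s=np.cos(DY),np.sin(DY)
for z in (.13,.146,.16):
    print(z,[proj(im,[DK[0]+c*x-s*.020,DK[1]+s*x+c*.020,z]).round(1).tolist() for x in (.024,-.024)])
print("seen bottom corners",(240/4+230,300/4+80),(310/4+230,308/4+80))
T0=np.load("top0.npz")["pixels"];d=cv2.absdiff(T0,T["pixels"]).max(2)
for n,(u,v) in dict(plug=(309,160),cap=(220,149),gauge=(138,186),tach=(390,197)).items(): print(n,(d[v-14:v+15,u-14:u+15]>50).sum())
ct=cnts(im["pixels"][224:246,296:320].max(2)<45)[0];M=cv2.moments(ct);print("knob",M["m10"]/M["m00"]+296)
print(env.read_width(),env.read_dq().round(3),env.read_t())
env.close_job()
```

```text
0.13 [[289.2, 158.4], [306.7, 161.0]]
0.146 [[289.4, 153.7], [307.1, 156.2]]
0.16 [[289.7, 149.4], [307.4, 151.9]]
seen bottom corners (290.0, 155.0) (307.5, 157.0)
plug 52
cap 0
gauge 0
tach 0
knob 305.8989898989899
0.04008215847709461 [0.001 0.    0.002 0.    0.    0.   ] 30.075
the job is handed in; nothing more can be done
```

The isolator lever stands straight up and the carrier is out, held upright by its squeezed catches. I handed the job in at about 30 s of the 51 s. No verdict is reported, so what follows is from my own checks.

**What I did**
- **Lever:** My first pinch slipped off the ball partway, so I re-measured and gripped lower. The second try left the lever at about -0.065 rad, and a third pinch brought it upright.
- **Carrier:** I squeezed both catches with the carrier seated and lifted it 136 mm straight up without meeting resistance.

**Last checks**
- **Lever:** The ball is at column 305.9 in the side view against 306.2 expected for straight up, so it is within about 0.01 rad.
- **Carrier height:** The bottom corners fit an underside at about 0.14 m, roughly 9.5–10 cm above the holder's top. The tool carries about 2 N and the arm is still.
- **Catches:** They look fully and evenly squeezed in the wrist view, but I could not measure their travel directly. The finger opening reads 40 mm where 47 mm would be expected. It also read about 3 mm low on the ball, so I put this down to the reading or finger flex.
- **Bystanders:** The dust cap, fuel gauge and tachometer show no change in the top view. The plug's patch changed by 52 pixels. I think this is the arm's shadow, because the plug looks unmoved in the side view, but I did not confirm it separately.

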